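# Close a split housing on its dowels and hold it shut

### The arm

A 6-joint arm with a two-finger parallel gripper is mounted at the origin on the work surface. World frame = base frame: x ahead of the robot, y to its left, z up, the work surface at z = 0. Lengths are in m, angles in degrees, forces in N, time in s.
With the tool pointing down it reaches from about 0.275 to 0.825 m from the base axis. Payload 5.2 kg.
Tool frame: the origin (TCP) lies at the very end of the fingers, on their centre line; the grasp point (between the pads) lies 19 mm behind it; z points along the fingers, y is the line along which they close (so a half turn about z gives the same grasp; the last joint's range is limited). The gripper opens to 93 mm and grips with 3 to 60 N. Pads are 15 mm wide; open, the fingers measure 128 mm over their backs; the gripper's body (75 mm by 188 mm) begins 65 mm behind the grasp point.
Start: joints at [60.287, 14.817, 87.949, -0, 77.235, -11.62], TCP at [0.171, 0.523, 0.219] pointing down, gripper open.
Joint ranges: [-179.93, 179.93], [-52.35, 119.4], [10.71, 147.94], [-69.91, 249.91], [12.55, 155.21], [-178.61, 178.61]. Speed limits (degrees/s): [147.25, 147.25, 180, 180, 180, 180].

### API

Orientations are given as [roll, pitch, yaw] about the fixed x, y, z axes, in that order (R = Rz(yaw) Ry(pitch) Rx(roll)).
In Python, from bench import bot gives the robot as it stands.
- The arm moves only by the tool step_arm, never from a script. Its argument "motion" is a list of rows, each a list of 7 numbers: the turn, a rotation vector about the tool's x, y, z in rad, then the shift along the tool's x, y, z in mm, then the closure, from 0 (fully open) to 1 (shut). A call has 1 to 10 rows; each row is the pose to reach, as a shift and turn from the pose commanded when the call began, along the tool's axes at that moment; what a row does not reach only later rows make up. A row lasts 1/8 s, in which the tool goes at most 62.5 mm and 10.7 degrees, less where a joint would pass 70% of its speed; a pose out of reach is approached as far as the arm can. A call with a gripper value outside its range is refused whole. The fingers move at their own pace and stop on an object; "grip_force" is the grip in N (left out, the last holds). Time passes only in rows, so rows that repeat a pose let the fingers close. It gives the time, the measured TCP pose, the force, the opening and the grip force at its end, in the units of the state.
- bot.get_state(): the state, without advancing time (a new reading comes with each control period).
- bot.capture(name): name is "scene" or "top" or "wrist"; returns a dict with "image" (420x560x3 uint8, red, green, blue), "intrinsics" (3x3 intrinsics, pixels), "rvec" (rotation vector, rad) and "tvec" (3), from world to camera coordinates, as OpenCV has them. Camera axes: x right, y down, z forward; pixel columns grow to the right and rows downward; lengths in m; the calibration is good to about 2 mm. The wrist camera is an equidistant fisheye: a pixel r from the principal point sees the ray r / f radians off the axis. A picture is of the moment at which its call begins. There is no depth.
- bot.hand_in(): hands the job in; it is judged then, once.
Trained networks look in a picture, given as the dict that the camera call returned (one of the last four; its "shot" number tells which), for a name from the list of things; names that differ only in an ending like _2 or _b are one class to them, and where a whole thing is asked for, a point or a joint stands for the part that bears it (a point fixed in the world has none). Each returns a list of dicts, best first, with "score" (0 to 1); they miss things now and then, are a little off and sometimes report something else, mostly with a low value. They report only what shows in the picture. A call takes as long as a camera call. They do not tell look-alikes from the thing itself.
- bot.spot_in(target, picture): "box" ([left, top, right, bottom] in pixels, round what is visible of it).
- bot.trace(target, picture): "region" (420x560 bool, what is visible of it) and "box" ([left, top, right, bottom] in pixels, round what is visible of it).
- bot.spot_point(target, picture): "pixel" ([column, row] in pixels: a listed point, or the origin of a listed thing).
The state is a dict: "time_s": time; "qpos": joint angles; "qvel": joint speeds; "effort": joint torques, N m; "position": TCP position; "tcp_rot": TCP orientation; "contact_force": force on the tool from outside, world axes, zero at the start; "wrist_torque": the same for the moment, N m; "finger_gap": finger opening in m; "grasp_force": force on a finger pad.
Only numpy, scipy, OpenCV 4.12 (cv2) and the standard library are available. Lean on these libraries where they do the work, as an engineer would, in place of code of your own. Each camera call takes 0.05 s, during which the arm holds its last target. There are 200 camera calls.

### The job

Start the holding time: press the green button on the timer box fully down and release it. Then pick up the loose upper half of the cast housing and set it on the two dowels of the lower half clamped in the blue vise, red ear above red ear, until the faces meet all round. Finish while still holding the pair pressed together, pushing the upper half down firmly (about 20 N, not less than 10 N), and leave the other things on the bench where they are.

Things in the scene. Friction and masses are not known exactly. Their poses are not given: they have to be found in the camera images.
- timer_button (a joint): green round push button, 32 mm across, on top of the grey timer box; 0 m when up, 0.006 m fully down; it is pressed straight down, its spring needs 5 N to go fully down and pushes it back up when let go
- timer_button_top (a point): centre of the green button's top face, 72 mm above the bench when up; the button stands 10 mm out of its black collar (48 mm across), which sits on the grey box (50 mm high, 110 x 85 mm, no part of it above the button)
- cover: loose upper half of the cast aluminium housing, about 0.45 kg, lies flange down. Origin: centre of its flat underside, z up. Flange 84 (x) x 120 (y) x 14 mm thick; on it, centred, a solid block 46 (x) x 76 (y) mm from z = 14 to 52 mm with upright sides, to be gripped from above across x. Red ear 24 wide, 14 long at the middle of the +y end. Starts with yaw within 0.6 rad of 0
- hole0 (a point): centre of one of the two 12 mm dowel holes, which go straight through the flange, on the underside of the upper half, at x = -30, y = -46 mm in its frame (goes on dowel0)
- hole1 (a point): centre of the other dowel hole on the underside of the upper half, at x = 30, y = 40 mm in its frame (goes on dowel1)
- lower: lower half, clamped in the blue vise, fixed. Origin: centre of its upward mating face, 100 mm above the bench; flange 84 (x) x 120 (y) x 12 mm, red ear at the +y end like the upper half's. Closed, the upper half's origin and axes coincide with these; it fits only one way round. Yaw within 0.4 rad of 0. Nothing but the dowels rises above the mating face
- dowel0 (a point): foot of one of the two 10 mm brass dowels, on the mating face, at x = -30, y = -46 mm in the lower half's frame; they stand 11.5 mm out of the face, the last 3.5 mm tapered to 5 mm
- dowel1 (a point): foot of the other dowel, on the mating face, at x = 30, y = 40 mm in the lower half's frame
- wrench: steel spanner lying on the bench, leave alone
- screwdriver: red-handled screwdriver lying on the bench, leave alone
- bushing: brass bushing, 52 mm across, 30 mm high, standing on the bench; origin under its centre, leave alone
- jar: amber glass jar with blue cap, 60 mm across, 85 mm high; origin under its centre, leave alone
- copper_block: bare copper block 50 x 90 x 30 mm; origin under its centre, leave alone
- spindle: upright steel pin, 32 mm across, 70 mm high; origin under its centre, leave alone
Mind the look-alikes: they are no part of the job. Leave any purple look-alike of the cover alone. Leave any turquoise look-alike of the part that bears timer_button alone.

How it is judged:
By the outcome, as a careful person would: the job done as asked, in the order asked, and still so for the second after the job is handed in, while the arm keeps its last pose, push and grip.
It also fails if it takes over 61 s, if anything falls off the work surface, if the arm or the gripper's body presses on something with over 40 N, if the wrist force passes 120 N, or if a joint passes its speed limit or range.

## Working session

There is one attempt and no reset: what is moved stays moved. The work goes in short steps, Python scripts to look and compute and a tool call to move; the robot and the scene stay as the last step left them, time stands still between calls to the robot, and variables do not carry over. Pictures are saved under pics/ and viewed, at most 10 in all, crops included, and the job is handed in when it is done.

Besides the shell and the picture viewer there is one more tool, called after "Request:" in YAML: its name, and indented under it one key for each argument. step_arm: Moves the arm, as the interface text tells. Its arguments: {"type":"object","properties":{"motion":{"type":"array"},"grip_force":{"type":"number"}},"required":["motion"]}

```bash
mkdir -p pics; cat > h.py <<'E'
import numpy as np, cv2
from bench import bot
from scipy.spatial.transform import Rotation as R
def ray(c,px,fish=False):
    K=np.array(c["intrinsics"]);Rm=cv2.Rodrigues(np.array(c["rvec"],float))[0];t=np.array(c["tvec"],float).ravel()
    d=np.array([(px[0]-K[0,2])/K[0,0],(px[1]-K[1,2])/K[1,1]])
    if fish:
        r=np.hypot(*d); v=np.array([*(d/max(r,1e-9)*np.sin(r)),np.cos(r)])
    else: v=np.array([*d,1.])
    return -Rm.T@t, Rm.T@v
def atz(c,px,z,fish=False):
    o,v=ray(c,px,fish); return o+v*(z-o[2])/v[2]
def save(c,n): cv2.imwrite(f"pics/{n}.png",cv2.cvtColor(c["image"],cv2.COLOR_RGB2BGR))
E
python3 - <<'E'
from h import *
s=bot.get_state(); print(s)
T=bot.capture("top"); S=bot.capture("scene"); save(T,"top0"); save(S,"scene0")
for n,z in [("timer_button_top",.072),("cover",0),("hole0",0),("hole1",0),("lower",.1),("dowel0",.1),("dowel1",.1)]:
  for c,cn in ((T,"top"),(S,"scene")):
    for d in bot.spot_point(n,c)[:3]:
      print(n,cn,round(d["score"],2),np.round(d["pixel"],1),np.round(atz(c,d["pixel"],z),4))
E
```

```text
{'time_s': 0.0, 'qpos': array([ 6.02878277e+01,  1.48586300e+01,  8.80106530e+01, -1.16663525e-03,
        7.72339365e+01, -1.16200825e+01]), 'qvel': array([-0.00076687,  0.08826868, -0.09352406, -0.07560032, -0.00174288,
        0.03089266]), 'effort': array([-1.36808627e-03, -4.37320054e+01, -2.83999318e+01,  7.16883852e-02,
        4.13426198e-02, -1.47597116e-04]), 'position': array([0.17051464, 0.52232968, 0.21782659]), 'tcp_rot': array([-1.79898667e+02, -1.96765524e-02,  1.61908152e+02]), 'contact_force': array([0.32884463, 0.51515706, 0.28846322]), 'wrist_torque': array([ 0.0448747 ,  0.01652696, -0.05664445]), 'grasp_force': 0.0, 'finger_gap': 0.09301232675677375}
timer_button_top top 0.53 [152. 225.] [0.4592 0.3085 0.072 ]
timer_button_top scene 0.62 [328.5 127.1] [0.2529 0.4069 0.072 ]
timer_button_top scene 0.61 [354.3 154.3] [0.4588 0.3134 0.072 ]
timer_button_top scene 0.55 [329.8 186.2] [0.5363 0.0935 0.072 ]
cover top 0.79 [369.5 232.2] [ 0.4355 -0.355   0.    ]
cover top 0.56 [432.4 216.7] [ 0.481  -0.5552  0.    ]
cover scene 0.68 [199.1 252.2] [ 0.4437 -0.3523  0.  
[... 533 characters left out ...]
 [ 0.4572 -0.2995 -0.    ]
hole1 scene 0.88 [147.5 308. ] [ 0.5259 -0.5629  0.    ]
hole1 scene 0.76 [177.3 255.2] [ 0.4128 -0.4046  0.    ]
lower top 0.62 [245.5 201.6] [0.5197 0.0257 0.1   ]
lower scene 0.59 [310.4 190.3] [ 5.379e-01 -5.000e-04  1.000e-01]
dowel0 top 0.97 [234.5 186.4] [0.5666 0.0583 0.1   ]
dowel0 top 0.59 [261.8 211. ] [ 0.4904 -0.0222  0.1   ]
dowel0 scene 0.8 [295.1 184.7] [ 0.4851 -0.0134  0.1   ]
dowel0 scene 0.59 [325.9 185.3] [0.5511 0.0551 0.1   ]
dowel1 top 0.97 [234.5 186.4] [0.5666 0.0583 0.1   ]
dowel1 top 0.59 [261.8 211. ] [ 0.4904 -0.0222  0.1   ]
dowel1 scene 0.8 [295.1 184.7] [ 0.4851 -0.0134  0.1   ]
dowel1 scene 0.59 [325.9 185.3] [0.5511 0.0551 0.1   ]
```

View pics/top0.png

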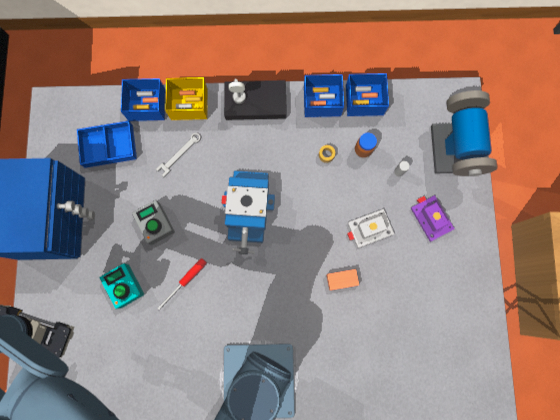

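View pics/scene0.png

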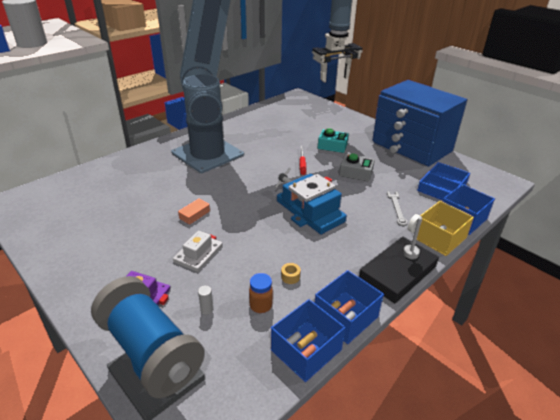

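The top view shows the grey timer at (153,226), with the turquoise look-alike at (121,290). The cover is at (370,230) with its ear to the left, and the purple look-alike is at (433,217). The lower half is at (246,201) with its ear to the left. The scene view agrees. I'll move over the grey button with the gripper closed.

Request:
step_arm:
  motion:
    - [0,0,0.96,-340,-113,79,1]
    - [0,0,0.96,-340,-113,79,1]
    - [0,0,0.96,-340,-113,79,1]
    - [0,0,0.96,-340,-113,79,1]
    - [0,0,0.96,-340,-113,79,1]
    - [0,0,0.96,-340,-113,79,1]
    - [0,0,0.96,-340,-113,79,1]
    - [0,0,0.96,-340,-113,79,1]
    - [0,0,0.96,-340,-113,79,1]
    - [0,0,0.96,-340,-113,79,1]
  grip_force: 20

```text
time_s: 2.05
position: [0.458, 0.3108, 0.1401]
tcp_rot: [180.0, -0.0, 107.0]
contact_force: [0.6, 0.1, -0.3]
finger_gap: 0.0014
grasp_force: 0.0
```

```bash
cat >> h.py <<'E'
def to(p,yaw=None,frm=None):
    """tool-axis shift (mm) and z turn (rad) from measured pose to p,yaw(deg)"""
    s=bot.get_state(); M=R.from_euler("xyz",s["tcp_rot"],degrees=True)
    d=M.inv().apply(np.array(p)-(s["position"] if frm is None else frm))*1000
    dy=0 if yaw is None else -np.radians((yaw-s["tcp_rot"][2]+180)%360-180)
    print("shift",np.round(d,1),"turn",round(float(dy),4),"| at",np.round(s["position"],4),np.round(s["tcp_rot"],2),"t",round(s["time_s"],2),"F",np.round(s["contact_force"],1))
E
python3 - <<'E'
from h import *
W=bot.capture("wrist"); save(W,"w1"); T=bot.capture("top")
for d in bot.spot_point("timer_button_top",W)[:3]:
  print(d["score"],d["pixel"],atz(W,d["pixel"],.072,True))
for d in bot.trace("timer_button",T)[:2]: print(d["score"],d["box"])
s=bot.get_state();print(s["position"],s["tcp_rot"],s["contact_force"],s["finger_gap"],s["time_s"])
E
```

```text
0.94 [85.4, 59.2] [0.26970345 0.39901349 0.072     ]
0.55 [278.4, 229.4] [0.45797198 0.3085798  0.072     ]
0.63 [352.5, 210.3, 391.8, 246.3]
0.36 [151.4, 221.6, 156.2, 228.6]
[0.45851422 0.31029737 0.13986442] [ 1.79980842e+02 -2.98964477e-03  1.06960923e+02] [0.76926153 0.07919965 0.03513435] 0.0005910341531627773 2.25
```

View pics/w1.png

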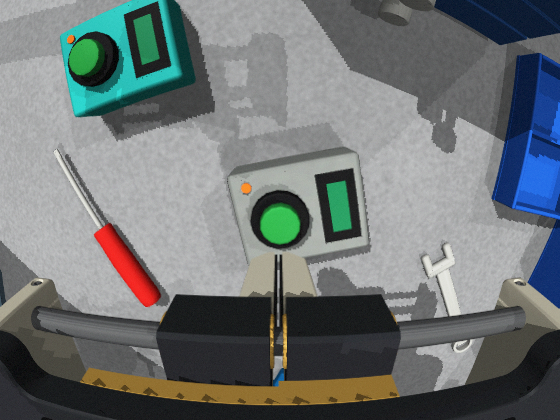

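The wrist picture shows the grey timer's button at about (280,224), right under the fingertips at (278,257). The turquoise look-alike is at the top left. I'll press straight down.

Request:
step_arm:
  motion:
    - [0,0,0,0,0,40,1]
    - [0,0,0,0,0,62,1]
    - [0,0,0,0,0,67,1]
    - [0,0,0,0,0,71,1]
    - [0,0,0,0,0,74,1]
    - [0,0,0,0,0,75,1]
    - [0,0,0,0,0,75,1]

```text
time_s: 3.12
position: [0.4589, 0.31, 0.0662]
tcp_rot: [179.9, -0.0, 106.9]
contact_force: [-4.1, -1.9, 9.7]
finger_gap: 0.0004
grasp_force: 4.6
```

Request:
step_arm:
  motion:
    - [0,0,0,0,0,1.5,1]
    - [0,0,0,0,0,1.5,1]

```text
time_s: 3.38
position: [0.459, 0.31, 0.0661]
tcp_rot: [179.9, -0.0, 106.9]
contact_force: [-8.7, -2.6, 18.9]
finger_gap: 0.0006
grasp_force: 9.6
```

Request:
step_arm:
  motion:
    - [0,0,0,0,0,-20,1]
    - [0,0,0,0,0,-80,1]
    - [0,0,0.1,-30,0,-140,1]
    - [0,0,0.25,-90,-8,-186,0.5]
    - [0,0,0.445,-150,-13,-186,0]
    - [0,0,0.445,-210,-18,-186,0]
    - [0,0,0.445,-260,-26,-186,0]
    - [0,0,0.445,-296,-26,-186,0]
    - [0,0,0.445,-296,-26,-186,0]
    - [0,0,0.445,-296,-26,-186,0]

```text
time_s: 4.62
position: [0.5202, 0.0195, 0.2495]
tcp_rot: [180.0, -0.0, 81.4]
contact_force: [0.6, 0.1, -0.1]
finger_gap: 0.0661
grasp_force: 0.0
```

```bash
python3 - <<'E'
from h import *
W=bot.capture("wrist"); save(W,"w2")
for n in ("dowel0","dowel1","lower"):
 for d in bot.spot_point(n,W)[:3]:
  print(n,round(d["score"],2),np.round(d["pixel"],1),np.round(atz(W,d["pixel"],.1,True),4))
o,v=ray(W,(280,210),True);print(o,v)
s=bot.get_state();print(s["position"],s["tcp_rot"],s["contact_force"],s["finger_gap"],s["time_s"])
E
```

```text
dowel0 0.92 [305.1 152.9] [0.5521 0.0617 0.1   ]
dowel0 0.67 [251.  234.7] [ 0.4854 -0.0142  0.1   ]
dowel1 0.92 [305.1 152.9] [0.5521 0.0617 0.1   ]
dowel1 0.67 [251.  234.7] [ 0.4854 -0.0142  0.1   ]
lower 0.89 [278.7 188.4] [0.5214 0.0303 0.1   ]
[0.53135787 0.1026012  0.41591403] [-0.03653244 -0.28708843 -0.95720719]
[0.51990191 0.02029803 0.24933384] [ 1.79980448e+02 -1.17243160e-02  8.15133487e+01] [-0.38859354 -0.31030017 -0.28418772] 0.08195981880994434 4.825
```

View pics/w2.png

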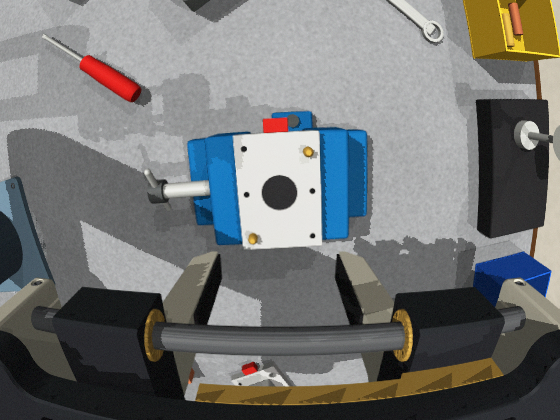

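The wrist picture shows the lower half at (279,190), with the red ear at (275,126) and the brass dowels at (308,152) and (252,239). I'll refine its pose by colour.

```bash
cat >> h.py <<'E'
def rect(c,mask,z,fish=True):
    m=cv2.morphologyEx(mask.astype(np.uint8),cv2.MORPH_OPEN,np.ones((3,3)))
    cs=max(cv2.findContours(m,0,cv2.CHAIN_APPROX_NONE)[0],key=cv2.contourArea)
    p=np.array([atz(c,q,z,fish)[:2] for q in cs[:,0].astype(float)])
    (cx,cy),(w,h),a=cv2.minAreaRect((p*1000).astype(np.float32))
    return cx,cy,w,h,a
E
python3 - <<'E'
from h import *
W=bot.capture("wrist"); I=W["image"].astype(int); hsv=cv2.cvtColor(W["image"],cv2.COLOR_RGB2HSV)
roi=np.zeros(I.shape[:2],bool); roi[120:265,215:345]=1
print(I[200,240:250:3].tolist(), I[180,318],I[245,300],I[240,350],I[248:254,280].tolist(),I[128:138,300].tolist())
for th in (200,215,225): print(th,np.round(rect(W,(I.min(2)>th)&roi,.1),2))
br=roi&(hsv[...,0]>12)&(hsv[...,0]<30)&(hsv[...,1]>90)
n,l,st,ce=cv2.connectedComponentsWithStats(br.astype(np.uint8))
for i in range(1,n):
  if st[i,4]>8: print(st[i],ce[i].round(1),[np.round(atz(W,ce[i],z,True)[:2],4).tolist() for z in (.1,.107,.1115)])
E
```

```text
[[228, 227, 221], [228, 228, 223], [227, 226, 222], [228, 228, 222]] [228 228 224] [225 224 220] [104 104 105] [[177, 179, 173], [84, 85, 85], [85, 87, 85], [86, 86, 86], [88, 88, 91], [86, 86, 86]] [[20, 103, 163], [22, 108, 164], [20, 105, 165], [74, 108, 144], [186, 185, 180], [228, 228, 223], [230, 230, 226], [228, 229, 224], [229, 227, 224], [228, 228, 223]]
200 [521.1   26.61 118.23  82.87  84.71]
215 [520.98  26.56 117.93  82.37  84.87]
225 [534.6   77.8    3.91   2.9   81.7 ]
[304 147  10  11  85] [308.4 152.3] [[0.555, 0.0627], [0.5544, 0.0636], [0.5541, 0.0642]]
[249 234   9  11  82] [252.9 238.9] [[0.4863, -0.0184], [0.4873, -0.0157], [0.4879, -0.0139]]
```

Request:
step_arm:
  motion:
    - [0,0,-0.1,-50,-3,0,0]
    - [0,0,-0.2,-110,-8,0,0]
    - [0,0,-0.428,-170,-12,0,0]
    - [0,0,-0.428,-230,-16,20,0]
    - [0,0,-0.428,-290,-20,50,0]
    - [0,0,-0.428,-345,-24,70,0]
    - [0,0,-0.428,-382,-26,86,0]
    - [0,0,-0.428,-382,-26,86,0]
    - [0,0,-0.428,-382,-26,86,0]
    - [0,0,-0.428,-382,-26,86,0]

```text
time_s: 6.12
position: [0.4381, -0.3536, 0.164]
tcp_rot: [180.0, 0.0, 106.0]
contact_force: [-0.3, 0.1, -0.1]
finger_gap: 0.0931
grasp_force: 0.0
```

```bash
python3 - <<'E'
from h import *
W=bot.capture("wrist"); save(W,"w3"); I=W["image"].astype(int)
for n,z in (("hole0",.014),("hole1",.014),("cover",0)):
 for d in bot.spot_point(n,W)[:3]:
  print(n,round(d["score"],2),np.round(d["pixel"],1),np.round(atz(W,d["pixel"],z,True),4))
for d in bot.trace("cover",W)[:2]:
  m=d["region"];print(d["score"],d["box"])
  for th in (180,200,215): print(th,np.round(rect(W,m&(I.min(2)>th),.014),2))
to((.437,-.354,.164),106)
E
```

```text
hole0 0.67 [312.6 158.4] [ 0.4584 -0.3047  0.014 ]
hole0 0.63 [262.2 241.8] [ 0.434  -0.4031  0.014 ]
hole1 0.67 [312.6 158.4] [ 0.4584 -0.3047  0.014 ]
hole1 0.63 [262.2 241.8] [ 0.434  -0.4031  0.014 ]
cover 0.96 [286.3 197.7] [ 0.4462 -0.3536 -0.    ]
cover 0.59 [266.  342.3] [ 0.476  -0.5453 -0.    ]
0.75 [241.5, 126.3, 329.5, 257.1]
180 [ 448.31 -364.02   48.09   82.88   19.33]
200 [ 448.49 -363.94   45.85   81.78   19.46]
215 [ 443.62 -349.57   43.52   46.9    19.42]
shift [ 0.4 -0.7 -0.3] turn -0.0 | at [ 0.4377 -0.3542  0.1637] [1.7998e+02 5.0000e-02 1.0600e+02] t 6.38 F [ 0.1 -0.5  0.5]
```

View pics/w3.png

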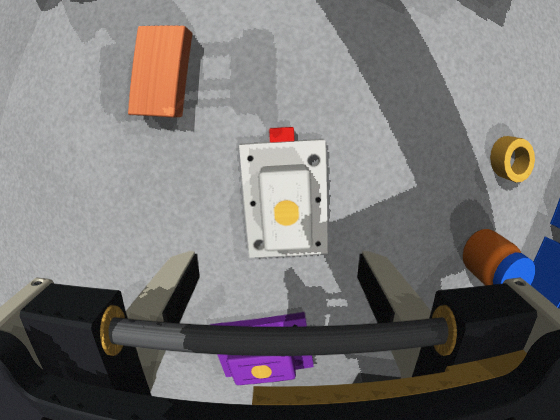

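The wrist picture shows the cover at (285,198), with its ear at (282,134) and holes at (314,160) and (259,244). The purple look-alike is at (262,345), below. I'll fit the flange outline next.

```bash
python3 - <<'E'
from h import *
W=bot.capture("wrist"); I=W["image"].astype(int)
m=max(bot.trace("cover",W),key=lambda d:-abs(d["box"][1]-126))["region"]
nr=~((I[...,0]-I[...,1])>60)
yel=(I[...,0]-I[...,2])>60
rr,cc=np.mgrid[:420,:560]
mm=m&(nr|(rr>150))
print("trace",np.round(rect(W,mm,.014),2))
c=[atz(W,q,.014,True)[:2]*1000 for q in ((239,145),(325,141),(327,254),(249,258))]
c=np.array(c);print(c.round(1),c.mean(0),[np.linalg.norm(c[i]-c[i-1]).round(1) for i in range(4)])
dark=m&(I.max(2)<110)
n,l,st,ce=cv2.connectedComponentsWithStats(dark.astype(np.uint8))
for i in range(1,n):
  if st[i,4]>15: print(st[i],ce[i].round(1),np.round(atz(W,ce[i],.014,True)[:2],4))
# block top outline (z .052) : yellow disc centre
n,l,st,ce=cv2.connectedComponentsWithStats((m&yel&(rr>170)).astype(np.uint8)); k=1+st[1:,4].argmax(); print("disc",ce[k],atz(W,ce[k],.052,True))
E
```

```text
trace [ 444.52 -353.05   83.85  121.82   19.77]
[[ 385.2 -312.3]
 [ 464.5 -285.3]
 [ 504.1 -398.4]
 [ 424.8 -425.8]] [ 444.64852167 -355.44228762] [np.float64(120.3), np.float64(83.8), np.float64(119.9), np.float64(84.0)]
[248 155   6   6  28] [250.6 157.5] [ 0.3994 -0.3211]
[316 197   5   6  28] [318.  199.3] [ 0.4757 -0.3434]
[251 201   5   5  23] [253.  202.8] [ 0.4135 -0.3651]
[255 240   6   9  30] [257.1 244.9] [ 0.4292 -0.4086]
[316 241   6   5  26] [318.5 243. ] [ 0.4911 -0.3887]
disc [286.7443609  212.21804511] [ 0.44478802 -0.35418734  0.052     ]
```

```bash
python3 - <<'E'
from h import *
to((.4447,-.3545,.017),109.3,frm=(.4379,-.3539,.164))
E
```

```text
shift [ -2.4   6.3 147. ] turn -0.0582 | at [ 0.4375 -0.3544  0.1635] [1.7999e+02 2.0000e-02 1.0597e+02] t 6.47 F [-0.1 -0.2  0.2]
```

Request:
step_arm:
  motion:
    - [0,0,-0.058,-2.4,6.3,45,0]
    - [0,0,-0.058,-2.4,6.3,95,0]
    - [0,0,-0.058,-2.4,6.3,130,0]
    - [0,0,-0.058,-2.4,6.3,147,0]
    - [0,0,-0.058,-2.4,6.3,147,0]
    - [0,0,-0.058,-2.4,6.3,147,1]
    - [0,0,-0.058,-2.4,6.3,147,1]
    - [0,0,-0.058,-2.4,6.3,147,1]
    - [0,0,-0.058,-2.4,6.3,147,1]
    - [0,0,-0.058,-2.4,6.3,147,1]
  grip_force: 50

```text
time_s: 7.72
position: [0.4443, -0.3554, 0.0164]
tcp_rot: [180.0, 0.0, 109.2]
contact_force: [1.6, 1.6, 0.8]
finger_gap: 0.0477
grasp_force: 1.4
```

Request:
step_arm:
  motion:
    - [0,0,0,0,0,0,1]
    - [0,0,0,0,0,0,1]
    - [0,0,0,0,0,0,1]

```text
time_s: 8.1
position: [0.4445, -0.3554, 0.0164]
tcp_rot: [180.0, 0.0, 109.2]
contact_force: [3.7, 2.1, 1.4]
finger_gap: 0.0458
grasp_force: 50.0
```

Request:
step_arm:
  motion:
    - [0,0,0,0,0,-20,1]
    - [0,0,0,0,0,-70,1]
    - [0,0,0,10,6,-125,1]
    - [0,0,0.1,50,30,-170,1]
    - [0,0,0.2,95,57,-183,1]
    - [0,0,0.3,145,87,-183,1]
    - [0,0,0.428,195,116,-183,1]
    - [0,0,0.428,245,146,-183,1]
    - [0,0,0.428,290,172,-183,1]
    - [0,0,0.428,320,190,-183,1]

```text
time_s: 9.35
position: [0.5164, 0.0116, 0.1977]
tcp_rot: [-179.8, 0.0, 84.8]
contact_force: [0.1, -0.5, -5.2]
finger_gap: 0.0456
grasp_force: 50.0
```

Request:
step_arm:
  motion:
    - [0,0,0,14.5,1.8,0,1]
    - [0,0,0,14.5,1.8,0,1]
    - [0,0,0,14.5,1.8,0,1]

```text
time_s: 9.72
position: [0.5206, 0.0223, 0.1987]
tcp_rot: [-179.9, 0.1, 84.7]
contact_force: [-0.2, -0.7, -5.5]
finger_gap: 0.0457
grasp_force: 50.0
```

```bash
python3 - <<'E'
from h import *
W=bot.capture("wrist"); save(W,"w4"); S=bot.capture("scene")
s=bot.get_state(); zt=s["position"][2]-.0024
for n,z in (("hole0",zt),("hole1",zt),("cover",zt-.014)):
 for d in bot.spot_point(n,W)[:3]:
  print(n,round(d["score"],2),np.round(d["pixel"],1),np.round(atz(W,d["pixel"],z,True),4))
for d in bot.trace("cover",W)[:2]: print(d["score"],d["box"])
to((.5211,.0267,.2),84.75); print(s["finger_gap"],s["grasp_force"])
E
```

```text
hole0 0.7 [332.2 190.2] [0.5524 0.0637 0.1966]
hole0 0.64 [237.4 313.4] [ 0.4907 -0.0098  0.1966]
hole1 0.7 [332.2 190.2] [0.5524 0.0637 0.1966]
hole1 0.64 [237.4 313.4] [ 0.4907 -0.0098  0.1966]
cover 0.76 [281.2 254.6] [0.5213 0.0223 0.1826]
0.83 [200.4, 131.8, 358.4, 326.1]
shift [ 3.8 -0.2 -0.8] turn -0.0015 | at [0.521  0.0229 0.1992] [1.800e+02 1.000e-02 8.466e+01] t 10.03 F [ 0.1 -0.4 -5.1]
0.045253807140259276 49.99794960021973
```

View pics/w4.png

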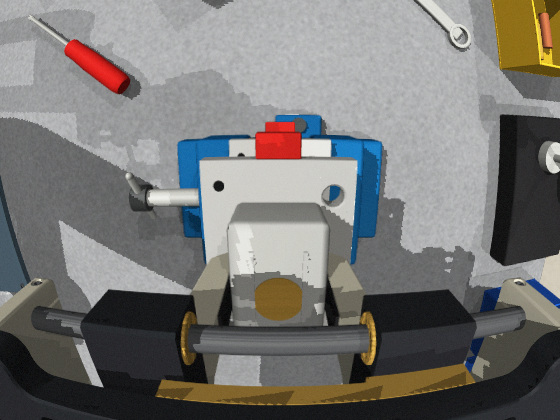

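The wrist picture shows the held cover level over the lower half, ears aligned at (278,140). Hole1 is at (333,193) and the front corners are at (201,158) and (357,157). I'll work out the cover's offset in the tool frame.

```bash
python3 - <<'E'
from h import *
W=bot.capture("wrist"); g=cv2.cvtColor(W["image"],cv2.COLOR_RGB2GRAY).astype(np.float32)
s=bot.get_state(); p=s["position"]; zt=p[2]-.0024; yaw=np.radians(s["tcp_rot"][2]-90)
Rz=np.array([[np.cos(yaw),np.sin(yaw)],[-np.sin(yaw),np.cos(yaw)]])
loc=lambda q,z: (Rz@(atz(W,q,z,True)[:2]-p[:2])*1000).round(2)
for q in ((201,158),(357,157)): print("corner",loc(q,zt))
c=cv2.cornerSubPix(g,np.array([[[201,158]],[[357,157]]],np.float32),(4,4),(-1,-1),(3,30,.01)).reshape(-1,2)
print(c,[loc(q,zt) for q in c])
# hole ellipse: non-white inside ROI
roi=g[178:210,318:348]; m=(roi<195).astype(np.uint8)
n,l,st,ce=cv2.connectedComponentsWithStats(m); k=1+st[1:,4].argmax()
cs=max(cv2.findContours((l==k).astype(np.uint8),0,1)[0],key=len); e=cv2.fitEllipse(cs); print(st[k],e)
print("hole",loc((e[0][0]+318,e[0][1]+178),zt), "lower",(Rz@(np.array([.5211,.0267])-p[:2])*1000).round(2))
I=W["image"].astype(int); disc=((I[...,0]-I[...,2])>60)&(np.mgrid[:420,:560][0]>260)
disc[:, :240]=0; disc[:,315:]=0; disc[330:]=0
n,l,st,ce=cv2.connectedComponentsWithStats(disc.astype(np.uint8)); k=1+st[1:,4].argmax(); print("disc",st[k],ce[k],loc(ce[k],zt+.038))
E
```

```text
corner [-42.09  61.65]
corner [40.71 62.17]
[[198.73788 160.35765]
 [357.5315  160.56825]] [array([-43.4 ,  60.41]), array([41.09, 60.25])]
[  0   6  29  26 514] ((13.79951286315918, 18.434537887573242), (21.02934455871582, 30.503463745117188), 48.64972686767578)
hole [27.84 40.4 ] lower [-0.21  3.65]
disc [ 255  278   47   42 1626] [277.96125461 298.82841328] [-1.29  0.55]
```

Request:
step_arm:
  motion:
    - [0,0,0,3,0.2,20,1]
    - [0,0,0,3,0.2,45,1]
    - [0,0,0,3,0.2,60,1]
    - [0,0,0,3,0.2,66,1]
    - [0,0,0,3,0.2,68,1]
    - [0,0,0,3,0.2,70,1]
    - [0,0,0,3,0.2,72,1]
    - [0,0,0,3,0.2,74,1]
    - [0,0,0,3,0.2,75,1]
    - [0,0,0,3,0.2,75,1]

```text
time_s: 11.32
position: [0.5216, 0.0265, 0.1242]
tcp_rot: [180.0, 0.0, 84.7]
contact_force: [-0.4, 0.1, -5.1]
finger_gap: 0.0458
grasp_force: 50.0
```

Request:
step_arm:
  motion:
    - [0,0,0,0,0,2,1]
    - [0,0,0,0,0,4,1]
    - [0,0,0,0,0,5,1]
    - [0,0,0,0,0,6,1]
    - [0,0,0,0,0,6,1]

```text
time_s: 11.95
position: [0.5217, 0.0264, 0.1182]
tcp_rot: [180.0, 0.0, 84.7]
contact_force: [1.7, -1.5, -5.5]
finger_gap: 0.046
grasp_force: 50.0
```

Request:
step_arm:
  motion:
    - [0,0,0,0,0,1.5,1]
    - [0,0,0,0,0,2.5,1]
    - [0,0,0,0,0,3,1]
    - [0,0,0,0,0,3,1]
  grip_force: 60

```text
time_s: 12.45
position: [0.5217, 0.0264, 0.1164]
tcp_rot: [179.9, 0.0, 84.7]
contact_force: [-1.6, -2.6, 5.7]
finger_gap: 0.0456
grasp_force: 60.0
```

Request:
step_arm:
  motion:
    - [0,0,0,0,0,1.2,1]
    - [0,0,0,0,0,2.3,1]
    - [0,0,0,0,0,2.3,1]
    - [0,0,0,0,0,2.3,1]
    - [0,0,0,0,0,2.3,1]

```text
time_s: 13.08
position: [0.5218, 0.0264, 0.1163]
tcp_rot: [179.9, 0.0, 84.7]
contact_force: [-6.5, -1.3, 22.5]
finger_gap: 0.0457
grasp_force: 60.0
```

```bash
python3 - <<'E'
from h import *
W=bot.capture("wrist"); S=bot.capture("scene"); T=bot.capture("top")
a=cv2.resize(S["image"][130:250,230:390],(640,480),interpolation=cv2.INTER_CUBIC)
b=cv2.resize(W["image"],(0,0),fx=.28,fy=.28)
a[:b.shape[0],:b.shape[1]]=b
cv2.imwrite("pics/f.png",a[...,::-1])
for _ in range(4):
  s=bot.get_state();print(s["contact_force"].round(1),s["position"].round(4),s["tcp_rot"].round(2),s["wrist_torque"].round(2),s["time_s"])
E
```

```text
[-7.3 -1.9 23.1] [0.5218 0.0264 0.1163] [1.7988e+02 4.0000e-02 8.4740e+01] [-0.26  2.06  0.02] 13.225
[-7.3 -1.9 23.1] [0.5218 0.0264 0.1163] [1.7988e+02 4.0000e-02 8.4740e+01] [-0.26  2.06  0.02] 13.225
[-7.3 -1.9 23.1] [0.5218 0.0264 0.1163] [1.7988e+02 4.0000e-02 8.4740e+01] [-0.26  2.06  0.02] 13.225
[-7.3 -1.9 23.1] [0.5218 0.0264 0.1163] [1.7988e+02 4.0000e-02 8.4740e+01] [-0.26  2.06  0.02] 13.225
```

View pics/f.png

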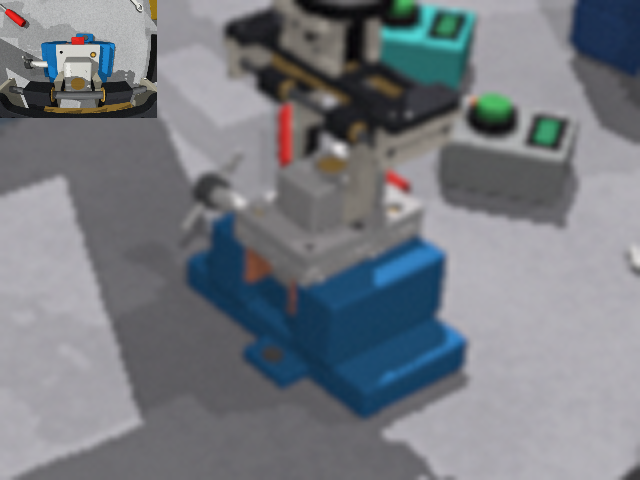

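The picture shows the cover closed flat on the lower half in the vise at about (320,230), and the timer button is back up at (493,110). The TCP height matches a fully seated cover and the push is about 23 N, so I'm handing in.

```bash
python3 -c "
from bench import bot
print(bot.hand_in())"
```

```text
the job is handed in; nothing more can be done
None
```

I pressed the timer button fully down and released it, set the cover on both dowels until it seated, and handed in at about 13 s still pushing down with about 23 N; the hand-in gave no verdict.

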